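# Load a drill jig and lock it with its cam lever

## Task

Load the steel blank in the drill jig for drilling: with a fingertip, push it against the long fence and along it right up to the end stop, so that its punch mark comes under the drill bush, then push the cam lever round to the end of its swing so that the cam holds the blank tight. Only push: lift nothing, and leave the loose bush, bolt, nut and spanner where they are.

Things in the scene. Friction and masses are not known exactly. Their poses are not given: they have to be found in the camera images.
- jig: Drill jig, fixed to the table; its place and yaw (within 0.3 rad) vary. Origin at table height; x away from the robot, y left, z up at yaw 0. Jig frame in mm: dark steel base plate x -80..80, y -150..130, top at z 12. The loaded blank touches fence and stop and has its centre at x 20, y 50.
- fence (a point): Point on the flat face of the jig's long steel fence on the far side. In the jig frame (mm) the face looks to -x at x 45, the fence runs from y -150 to 115, 22 thick, top at z 38.
- stop (a point): Point on the face of the steel end stop at the jig's left end. In the jig frame (mm) the face looks to -y at y 95; the block spans x -13..45, y 95..115, top at z 38.
- blank: Loose flat steel bar on the jig's base plate, 50 (x) x 90 (y) x 18 (z) mm, 0.5 to 0.7 kg. Origin: centre of its underside; y along its length to the scribed end. It starts 75 to 130 mm short of its place along the fence, 8 to 18 mm off its place against the fence, turned up to 0.12 rad. A blank flush with the fence has 5 to 8 mm of room to the open cam.
- mark (a point): Punch mark on a scribed cross on the blank's top, 20 mm from the blank's centre towards its left end (blank frame x 0, y 20, z 18).
- bush (a point): Lower mouth of the brass drill bush (jig frame x 20, y 70, z 36 mm), where the punch mark belongs. The bush sits in an arm 30 mm wide (y 55..85) that reaches from the fence over the blank to x 3, underside at z 38; bush top at z 54.
- pivot (a point): Point on the upright axis of the cam lever (jig frame x -28, y 55, z 35).
- knob (a point): Centre of the black ball knob (22 mm diameter) at the end of the cam lever, 96 mm from the axis, 39 mm above the table. Between axis and knob the lever is a round steel rod, 10 mm thick, whose centre line rises from z 29 mm (30 mm from the axis) to z 38 mm (88 mm from the axis).
- cam_lever (a joint): Lever angle (rad), 0 open to 1.75 end of swing, growing counter-clockwise from above. Lever direction in the jig frame: 135 deg from +x (left, towards the robot) at 0, over the robot's side to 235 deg (right, towards the robot) at 1.75. Starts at 0 to 0.4, stays where left (3 N at 65 mm). The cam meets a blank lying at the fence at about 1.5, then it takes up to 10 N to the end.
- cam: The cam lever as a whole: rod, knob and, under them, the round eccentric steel disc, 36 mm diameter, z 14 to 34 mm above the table, whose rim presses the blank against the fence. Origin on the lever's axis at table height.
- spare_bush: Loose flanged brass bush, 32 mm diameter, 29 mm high, standing on the right end of the base plate near its robot-side edge. Origin at the centre of its underside.
- bolt: Loose hexagon bolt, 62 mm long, 21 mm wide, lying on the table left of the jig. Origin under its middle.
- nut: Loose hexagon nut, 27 mm wide, 13 mm high, on the table left of the jig. Origin under its middle.
- spanner: Loose spanner, 186 mm long, 26 mm wide, 9 mm thick, lying on the table right of the jig. Origin under its middle.
Mind the look-alikes: they are no part of the job. Several things have the shape of the blank; the one meant has the colours described above.

How it is judged:
By the outcome, as a careful person would: the job done as asked, in the order asked, and still so for the second after the job is handed in, with the robot touching nothing.
It also fails if it takes over 51 s, if anything falls off the work surface, if the arm or the gripper's body presses on something with over 40 N, if the wrist force passes 120 N, or if a joint passes its speed limit or range.

## Robot

A 6-joint arm with a two-finger parallel gripper is mounted at the origin on the work surface; the furniture and walls round the work are solid. World frame = base frame: x ahead of the robot, y to its left, z up, the work surface at z = 0. Lengths are in mm, angles in rad, forces in N, time in s.
With the tool pointing down it reaches from about 325 to 775 mm from the base axis. Payload 5.5 kg.
Tool frame: the origin (TCP) lies midway between the tips of the shut fingers; the grasp point (between the pads) lies 19 mm behind it; z points along the fingers, y is the line along which they close (so a half turn about z gives the same grasp; the last joint's range is limited). The gripper opens to 85 mm and grips with 20 to 120 N. Pads are 22 mm wide; open, the fingers measure 114 mm over their backs; the gripper's body (76 mm by 85 mm) begins 54 mm behind the grasp point. The pads swing forward as they close: fully open they stand 13 mm farther back than shut.
Start: joints at [-1.252, 0.091, 1.231, -0, 1.82, -0.057], TCP at [220.211, -558.143, 204.875] pointing down, gripper open.
Joint ranges: [-2.87, 2.87], [-0.86, 2.18], [0.17, 2.46], [-1.51, 4.65], [0.06, 2.69], [-2.65, 2.65]. Speed limits (rad/s): [2.57, 2.57, 3.01, 3.14, 3.14, 3.14].

## Interface

Orientations are given as a unit quaternion [w, x, y, z].
In Python, from plant import get_obs, read_camera, calibration, finish_job gives the robot as it stands.
- The arm moves only by the shell command python3 -m creep 'ROWS' [FORCE]. ROWS is JSON, a list that holds one entry, the list of rows, each a list of 7 numbers: the turn, a rotation vector about the tool's x, y, z in degrees, then the shift along the tool's x, y, z in m, then the closure, from 0 (fully open) to 1 (shut). In form: [[[ax, ay, az, x, y, z, gripper], ...]]. A call has 1 to 20 rows; each row is the pose to reach, as a shift and turn from the pose commanded when the call began, along the tool's axes at that moment; what a row does not reach only later rows make up. A row lasts 1/12 s, in which the tool goes at most 41.7 mm and 7.16 degrees, less where a joint would pass 70% of its speed; a pose out of reach is approached as far as the arm can. A call with a gripper value outside its range is refused whole. The fingers move at their own pace and stop on an object; FORCE is the grip in N (left out, the last holds). Time passes only in rows, so rows that repeat a pose let the fingers close. It gives the time, the measured TCP pose, the force, the opening and the grip force at its end, in the units of the state.
- get_obs(): the state, without advancing time (a new reading comes with each control period).
- read_camera(name): name is "side" or "top" or "wrist"; returns (picture, depth): 400x640x3 uint8, red, green, blue; 400x640 float32, mm along the optical axis (not along the pixel's ray), 0 where there is no reading.
- calibration(name): a dict with "camera_matrix" (3x3 intrinsics, pixels), "R" (3x3) and "t" (3): a world point X has camera coordinates R X + t; the wrist camera has in their place "mount" (4x4, takes a point from camera to tool coordinates, whose origin is the TCP and whose axes are the flange's). Camera axes: x right, y down, z forward; pixel columns grow to the right and rows downward; lengths in mm; the calibration is good to about 2 mm. A picture is of the moment at which its call begins: read the wrist's pose just before it. calibration takes no time and is no camera call.
- finish_job(): hands the job in; it is judged then, once.
The state is a dict: "time": time; "q": joint angles; "joint_velocities": joint speeds; "tau": joint torques, N m; "tool_pos": TCP position; "ee_rot": TCP orientation; "force": force on the tool from outside, world axes, zero at the start; "torque": the same for the moment, N m; "grip_width": opening from 0.0 (shut) to 1.0 (fully open); "gripper_force": force on a finger pad.
Only numpy, scipy, OpenCV 4.12 (cv2) and the standard library are available. Lean on these libraries where they do the work, as an engineer would, in place of code of your own. Each camera call takes 0.05 s, during which the arm holds its last target. There are 200 camera calls.

## Working session

There is one attempt and no reset: what is moved stays moved. The work goes in short steps, Python scripts to look and compute and a shell command to move; the robot and the scene stay as the last step left them, time stands still between calls to the robot, and variables do not carry over. Pictures are saved under pics/ and viewed, at most 10 in all, crops included, and the job is handed in when it is done.

```bash
mkdir -p pics; ls
python3 - <<'E'
from plant import *
import cv2,numpy as np
o=get_obs();print(o)
for n in("top","side"):
    p,d=read_camera(n);cv2.imwrite(f"pics/{n}0.png",p[...,::-1]);np.save(f"{n}0.npy",d)
    c=calibration(n);print(n,c)
E
```

```text
pics
{'time': 0.0, 'q': array([-1.25169659e+00,  9.18534987e-02,  1.23187979e+00, -8.25140240e-06,
        1.81977935e+00, -5.67013751e-02]), 'joint_velocities': array([-6.10565733e-04, -3.20228544e-04, -1.31257767e-03,  1.32916161e-03,
        6.88369983e-05, -3.43824838e-04]), 'tau': array([-9.36696342e-04, -4.58724654e+01, -4.18028712e+01, -2.93997846e-04,
        1.12780332e-02,  2.18431796e-05]), 'tool_pos': array([ 220.10337744, -557.82110156,  203.75755627]), 'ee_rot': array([-9.51219938e-04,  9.82398305e-01,  1.86795738e-01, -1.29554433e-04]), 'force': array([-0.24778961, -0.65748456,  0.46337454]), 'torque': array([-0.0200807 ,  0.04186366, -0.01106111]), 'gripper_force': 0.0, 'grip_width': 0.998418711985768}
top {'camera_matrix': array([[361.73331247,   0.        , 324.72405512],
       [  0.        , 361.73331247, 200.93406068],
       [  0.        ,   0.        ,   1.        ]]), 'R': array([[-0.02833172, -0.99957944,  0.00618523],
       [-0.9930736 ,  0.0274404 , -0.11424465],
       [ 0.11402688, -0.00937914, -0.99343339]]), 't': array([ 62.47352732, 499.6188015 , 870.00495958])}
side {'camera_matrix': array([[453.43712307,   0.        , 319.03189226],
       [  0.        , 453.43712307, 200.61847338],
       [  0.        ,   0.        ,   1.        ]]), 'R': array([[-0.90886505, -0.41668836, -0.01830652],
       [-0.24795636,  0.57508412, -0.77961266],
       [ 0.33538331, -0.70402348, -0.62599439]]), 't': array([473.08812626, 145.64167459, 986.46271679])}
```

View pics/top0.png

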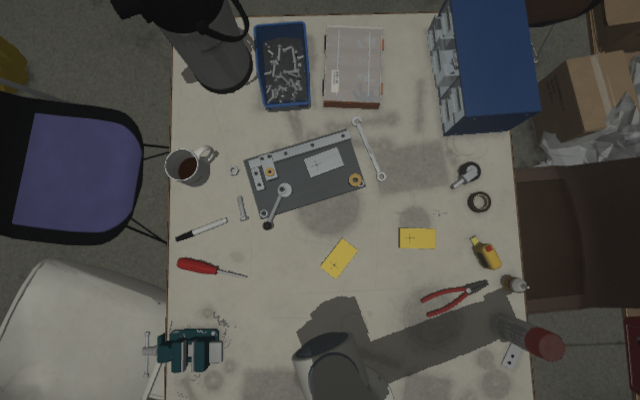

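View pics/side0.png

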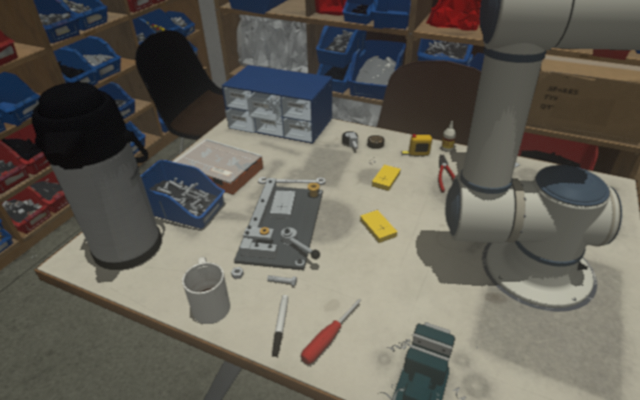

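The top view shows the jig at about (305,172), the steel-grey blank on it at (323,163), the knob at (267,226) and the spare bush at (355,180). Blank-shaped candidates are the grey bar (323,163) and the yellow bars (340,258) and (417,238). Only the grey one is steel and on the base plate, so I'll confirm it in a crop.

Run:
```python
import cv2
p=cv2.imread("pics/top0.png")[118:238,232:392]
cv2.imwrite("pics/crop0.png",cv2.resize(p,None,fx=5,fy=5,interpolation=cv2.INTER_CUBIC))
```

```text
(no output)
```

View pics/crop0.png

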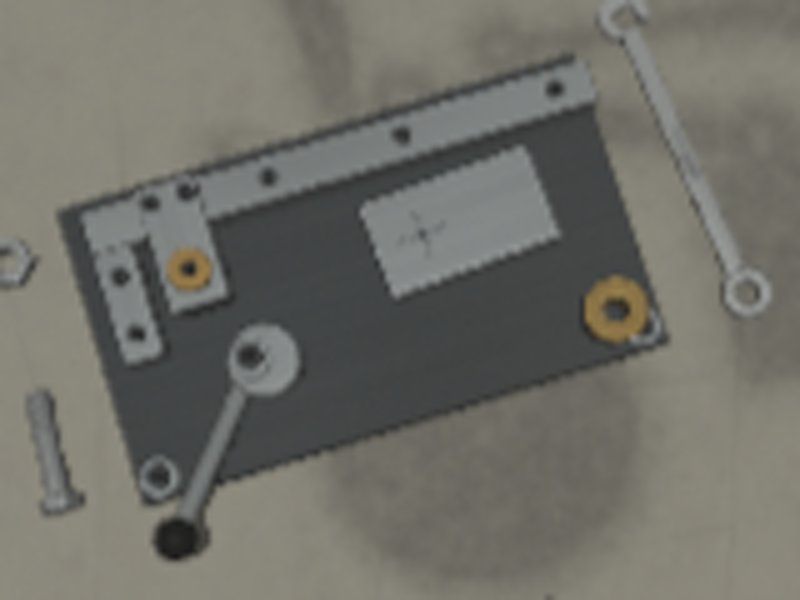

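The crop confirms it: the bar with the scribed cross at crop (422,236) lies on the dark plate, and the lever is nearly open, with its knob at (177,538). Next I fit the poses.

```bash
cat > h.py <<'E'
import numpy as np
from plant import *
c=calibration("top");K,R,t=c["camera_matrix"],c["R"],c["t"]
def proj(X):
    x=(np.atleast_2d(X)@R.T+t)@K.T; return x[:,:2]/x[:,2:]
def unproj(uv,z):
    uv=np.atleast_2d(uv);r=np.c_[uv,np.ones(len(uv))]@np.linalg.inv(K).T@R
    C=-R.T@t; return C+r*((z-C[2])/r[:,2])[:,None]
def crop(p): return np.array([232,118])+(np.array(p,float)+.5)/5-.5
def pose(x,P): 
    P=np.asarray(P,float);c,s=np.cos(x[2]),np.sin(x[2])
    return np.c_[x[0]+c*P[:,0]-s*P[:,1],x[1]+s*P[:,0]+c*P[:,1],P[:,2]]
E
python3 - <<'E'
from h import *
from scipy.optimize import least_squares
J=[(80,130,12),(80,-150,12),(-80,-150,12),(-80,130,12),(20,70,54),(45,-150,38)]
px=crop([(60,212),(572,55),(668,343),(143,505),(188,268),(597,103)])
f=least_squares(lambda x:(proj(pose(x,J))-px).ravel(),[500,0,.2],x_scale=[100,100,.1])
print("jig",f.x,f.fun.reshape(-1,2).round(2).tolist())
j=f.x
B=[(25,45,30),(25,-45,30),(-25,-45,30),(-25,45,30),(0,20,30)]
pb=crop([(360,205),(523,148),(560,236),(397,298),(422,236)])
b=least_squares(lambda x:(proj(pose(x,B))-pb).ravel(),[500,-50,.2],x_scale=[100,100,.1])
print("blank",b.x,b.fun.reshape(-1,2).round(2).tolist())
Rj=np.array([[np.cos(j[2]),-np.sin(j[2])],[np.sin(j[2]),np.cos(j[2])]])
tj=lambda X:(X[:,:2]-j[:2])@Rj
print("blank in jig",tj(b.x[None,:2]),b.x[2]-j[2])
k=tj(unproj(crop([(178,537)]),39));print("knob",k,np.degrees(np.arctan2(k[0,1]-55,k[0,0]+28)),np.hypot(k[0,1]-55,k[0,0]+28))
print("pivot",tj(unproj(crop([(250,355)]),38)),"spare",tj(unproj(crop([(616,310)]),41)))
np.save("jig.npy",j)
o=get_obs();print(o["tool_pos"])
from scipy.spatial.transform import Rotation as Ro
q=o["ee_rot"];print(Ro.from_quat(q,scalar_first=True).as_matrix().round(3))
E
```

```text
jig [5.73617972e+02 1.09078068e+02 2.74360182e-01] [[-1.19, -0.43], [0.57, -0.47], [0.53, 0.25], [-0.35, 0.6], [-0.07, 0.35], [0.51, -0.4]]
blank [5.99596005e+02 4.85272899e+01 3.35676333e-01] [[-0.29, 0.43], [0.54, -0.57], [0.3, 0.03], [-0.68, 0.18], [0.14, -0.1]]
blank in jig [[  8.6013328  -65.32436007]] 0.06131615105844318
knob [[-101.93212437  112.92564802]] 141.9213829566224 93.92198736863699
pivot [[-26.36206431  54.03960562]] spare [[ -59.01437858 -124.83339763]]
[ 220.09914208 -557.84208416  203.84395665]
[[ 0.93   0.367 -0.001]
 [ 0.367 -0.93   0.002]
 [ 0.    -0.002 -1.   ]]
```

```bash
cat >> h.py <<'E'
from scipy.spatial.transform import Rotation as Ro
j=np.load("jig.npy")
def st(target=None):
    "print tool pose in jig frame; shift in tool axes to a jig target (x,y,z)"
    o=get_obs();p=o["tool_pos"];c,s=np.cos(j[2]),np.sin(j[2])
    M=np.array([[c,-s,0],[s,c,0],[0,0,1]]);T=Ro.from_quat(o["ee_rot"],scalar_first=True).as_matrix()
    print("t",round(o["time"],2),"jig",(M.T@(p-[j[0],j[1],0])).round(1),"F jig",(M.T@o["force"]).round(1),"yaw err",np.degrees(np.arctan2(T[1,0],T[0,0])-j[2]).round(2),"grip",round(o["grip_width"],2))
    if target is not None: print("shift",(T.T@(M@np.array(target,float)+[j[0],j[1],0]-p)).round(1))
E
python3 -c "
from h import *
st((-50,-62,120))"
```

```text
t 0.1 jig [-521.  -546.2  203.8] F jig [ 0.8 -0.7 -1. ] yaw err 5.81 grip 1.0
shift [ 517.6 -433.9   84.7]
```

```bash
python3 -m creep '[[[0,0,0.6,0.026,-0.022,0.004,1],[0,0,1.2,0.052,-0.043,0.008,1],[0,0,1.8,0.081,-0.068,0.012,1],[0,0,2.4,0.110,-0.092,0.016,1],[0,0,3,0.140,-0.117,0.020,1],[0,0,3.6,0.170,-0.142,0.025,1],[0,0,4.2,0.200,-0.168,0.030,1],[0,0,4.8,0.231,-0.194,0.035,1],[0,0,5.2,0.262,-0.220,0.040,1],[0,0,5.5,0.293,-0.246,0.045,1],[0,0,5.8,0.324,-0.272,0.050,1],[0,0,5.8,0.355,-0.298,0.055,1],[0,0,5.8,0.386,-0.324,0.060,1],[0,0,5.8,0.417,-0.350,0.065,1],[0,0,5.8,0.446,-0.374,0.070,1],[0,0,5.8,0.473,-0.397,0.075,1],[0,0,5.8,0.497,-0.417,0.080,1],[0,0,5.8,0.511,-0.428,0.083,1],[0,0,5.8,0.5176,-0.434,0.085,1],[0,0,5.8,0.5176,-0.434,0.085,1]]]' 40; python3 -c "
from h import *
st((-50,-62,18))
p,d=read_camera('top')
import cv2;cv2.imwrite('pics/top1.png',p[...,::-1])
"
```

```text
time: 1.77
tool_pos: [542.2, 36.9, 118.6]
ee_rot: [-0.0, 0.99, 0.138, -0.001]
force: [-0.2, -0.3, 0.3]
grip_width: -0.002
gripper_force: 0.0
t 1.77 jig [-49.8 -60.9 118.6] F jig [-0.3 -0.3  0.3] yaw err 0.15 grip -0.0
shift [ -0.    1.2 100.6]
```

```bash
python3 -m creep '[[[0,0,0,0,0.001,0.03,1],[0,0,0,0,0.001,0.06,1],[0,0,0,0,0.001,0.08,1],[0,0,0,0,0.001,0.092,1],[0,0,0,0,0.001,0.1,1],[0,0,0,0,0.001,0.1,1],[0,0,0,0.008,0.001,0.1,1],[0,0,0,0.014,0.001,0.1,1],[0,0,0,0.018,0.001,0.1,1],[0,0,0,0.021,0.001,0.1,1],[0,0,0,0.024,0.001,0.1,1],[0,0,0,0.026,0.001,0.1,1],[0,0,0,0.028,0.001,0.1,1]]]'; python3 -c "
from h import *
st((-16,-62,18))
import cv2
p,d=read_camera('wrist');cv2.imwrite('pics/w1.png',p[...,::-1])"
```

```text
time: 2.9
tool_pos: [569.9, 42.3, 20.0]
ee_rot: [0.0, 0.991, 0.137, -0.0]
force: [0.9, 0.3, -0.7]
grip_width: -0.003
gripper_force: 0.0
t 2.9 jig [-21.7 -63.2  20. ] F jig [ 1.   0.  -0.7] yaw err 0.03 grip -0.0
shift [ 5.7 -1.2  2. ]
```

View pics/w1.png

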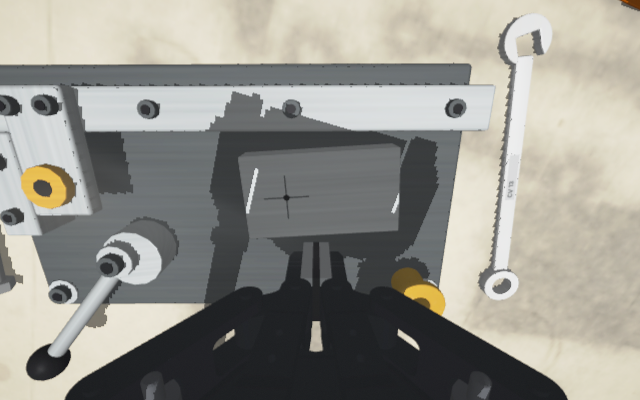

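The wrist view shows the fingertip at (316,240), just short of the blank's robot-side face, with the spare bush clear at (425,295). I keep pushing towards the fence.

```bash
python3 -m creep '[[[0,0,0,0.002,0,0.001,1],[0,0,0,0.004,0,0.001,1],[0,0,0,0.006,0,0.001,1],[0,0,0,0.008,0,0.001,1]]]'; python3 -c "
from h import *
st()"; python3 -m creep '[[[0,0,0,0.001,0,0,1],[0,0,0,0.002,0,0,1],[0,0,0,0.003,0,0,1],[0,0,0,0.004,0,0,1]]]'; python3 -c "
from h import *
st()
import cv2
p,d=read_camera('wrist');cv2.imwrite('pics/w2.png',p[...,::-1])"
```

```text
time: 3.28
tool_pos: [577.4, 44.4, 18.8]
ee_rot: [-0.0, 0.991, 0.137, -0.0]
force: [-0.5, 0.3, 0.8]
grip_width: -0.0
gripper_force: 0.0
t 3.28 jig [-13.9 -63.3  18.8] F jig [-0.4  0.4  0.8] yaw err 0.01 grip -0.0
time: 3.62
tool_pos: [581.2, 45.5, 18.9]
ee_rot: [-0.0, 0.991, 0.137, -0.0]
force: [0.3, -1.1, 0.8]
grip_width: -0.001
gripper_force: 0.0
t 3.62 jig [ -9.9 -63.3  18.9] F jig [-0.  -1.1  0.8] yaw err 0.01 grip -0.0
```

View pics/w2.png

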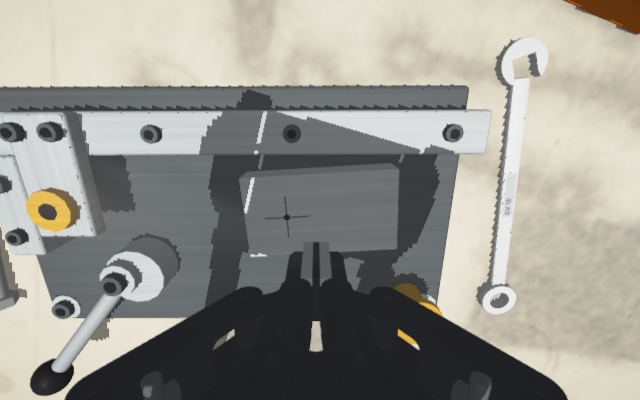

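The fingertip is at (316,243) at the blank's edge, and a gap to the fence remains: the blank's far edge is at about (320,170), the fence edge at 154. I go on in small steps and watch the force.

```bash
for i in 1 2; do python3 -m creep '[[[0,0,0,0.001,0,0,1],[0,0,0,0.002,0,0,1],[0,0,0,0.003,0,0,1]]]' >/dev/null; python3 -c "
from h import *
st()"; done;  python3 -m creep '[[[0,0,0,0.001,0,0,1],[0,0,0,0.002,0,0,1]]]'>/dev/null;python3 -c "
from h import *
st()"
```

```text
t 3.92 jig [ -6.9 -63.3  18.9] F jig [ 0.9  0.1 -0.4] yaw err 0.01 grip 0.0
t 4.17 jig [ -3.9 -63.3  18.9] F jig [ 0.9 -0.   0.4] yaw err 0.01 grip -0.0
t 4.33 jig [ -1.9 -63.3  18.9] F jig [ 0.5 -0.3 -0.6] yaw err 0.01 grip -0.0
```

Run:
```python
from h import *
import cv2
p,d=read_camera('wrist');cv2.imwrite('pics/w3.png',p[...,::-1])
c2,d2=read_camera('top')
a=cv2.resize(c2[118:238,232:392],None,fx=3,fy=3,interpolation=cv2.INTER_CUBIC)
b=p[60:360,150:500]
o=np.zeros((360+0,480+350,3),np.uint8)[:, :800]
o[:360,:480]=a; o[:300,480:800]=b[:,:320]
cv2.imwrite('pics/m3.png',o[...,::-1])
print(calibration('wrist')['mount'].round(2))
```

```text
[[   0.     -0.95   -0.31   78.62]
 [   1.      0.      0.     -0.68]
 [  -0.     -0.31    0.95 -168.48]
 [   0.      0.      0.      1.  ]]
```

View pics/m3.png

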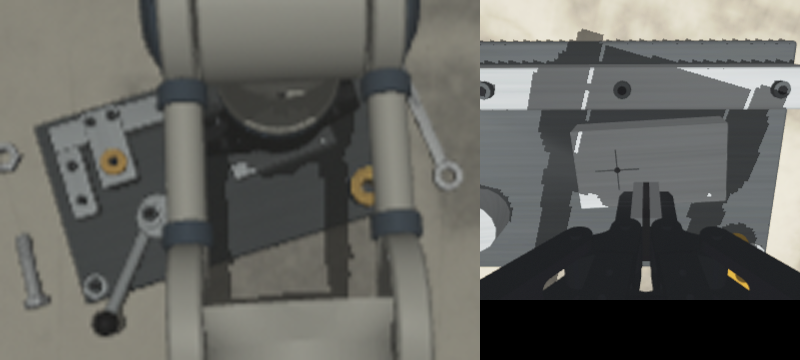

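```bash
cat >> h.py <<'E'
def wrist():
    o=get_obs();p,d=read_camera("wrist");c=calibration("wrist");K=c["camera_matrix"];m=c["mount"]
    T=np.eye(4);T[:3,:3]=Ro.from_quat(o["ee_rot"],scalar_first=True).as_matrix();T[:3,3]=o["tool_pos"]
    v,u=np.mgrid[:400,:640];X=np.stack([(u-K[0,2])*d/K[0,0],(v-K[1,2])*d/K[1,1],d,np.ones_like(d)],-1)@(T@m).T
    J=np.eye(4);cc,s=np.cos(j[2]),np.sin(j[2]);J[:2,:2]=[[cc,-s],[s,cc]];J[:2,3]=j[:2]
    W=X@np.linalg.inv(J).T
    tc=np.linalg.inv(m)@[0,0,0,1];q=K@tc[:3];return p,W[...,:3],q[:2]/q[2]
E
python3 - <<'E'
from h import *
p,W,q=wrist();print("tcp px",q)
for u in (305,330,316): print(u,[(v,W[v,u].round().tolist()) for v in range(225,300,6)])
for u in (260,350,375): print(u,[(v,W[v,u].round().tolist()) for v in list(range(155,190,4))+list(range(240,275,4))])
E
```

```text
tcp px [316.63351158 235.40316594]
305 [(225, [9.0, -56.0, 28.0]), (231, [6.0, -56.0, 29.0]), (237, [2.0, -56.0, 30.0]), (243, [8.0, -57.0, 50.0]), (249, [9.0, -57.0, 58.0]), (255, [8.0, -58.0, 63.0]), (261, [9.0, -58.0, 69.0]), (267, [8.0, -58.0, 73.0]), (273, [8.0, -58.0, 79.0]), (279, [10.0, -58.0, 85.0]), (285, [9.0, -58.0, 89.0]), (291, [9.0, -59.0, 93.0]), (297, [9.0, -59.0, 96.0])]
330 [(225, [10.0, -71.0, 30.0]), (231, [6.0, -71.0, 30.0]), (237, [2.0, -71.0, 29.0]), (243, [-1.0, -71.0, 30.0]), (249, [-6.0, -71.0, 29.0]), (255, [4.0, -70.0, 56.0]), (261, [4.0, -70.0, 61.0]), (267, [9.0, -69.0, 74.0]), (273, [9.0, -69.0, 79.0]), (279, [10.0, -68.0, 85.0]), (285, [10.0, -68.0, 90.0]), (291, [9.0, -68.0, 92.0]), (297, [10.0, -68.0, 97.0])]
316 [(225, [10.0, -63.0, 30.0]), (231, [7.0, -63.0, 31.0]), (237, [2.0, -63.0, 29.0]), (243, [8.0, -63.0, 50.0]), (249, [9.0, -63.0, 57.0]), (255, [9.0, -63.0, 63.0]), (261, [9.0, -63.0, 69.0]), (267, [9.0, -63.0, 75.0]), (273, [9.0, -63.0, 80.0]), (279, [8.0, -63.0, 83.0]), (285, [5.0, -63.0, 83.0]), (291, [2.0, -63.0, 82.0]), (297, [-1.0, -63
[... 857 characters left out ...]
 29.0]), (252, [-8.0, -84.0, 29.0]), (256, [-11.0, -84.0, 29.0]), (260, [-13.0, -84.0, 30.0]), (264, [-27.0, -86.0, 11.0]), (268, [-30.0, -86.0, 11.0]), (272, [-34.0, -87.0, 11.0])]
375 [(155, [52.0, -93.0, 38.0]), (159, [50.0, -93.0, 37.0]), (163, [48.0, -94.0, 37.0]), (167, [46.0, -94.0, 38.0]), (171, [38.0, -99.0, 11.0]), (175, [36.0, -100.0, 11.0]), (179, [36.0, -98.0, 21.0]), (183, [35.0, -96.0, 29.0]), (187, [33.0, -96.0, 29.0]), (240, [77.0, -63.0, 187.0]), (244, [-2.0, -98.0, 30.0]), (248, [-5.0, -99.0, 29.0]), (252, [-8.0, -99.0, 29.0]), (256, [-11.0, -99.0, 29.0]), (260, [-13.0, -99.0, 30.0]), (264, [-27.0, -103.0, 12.0]), (268, [-30.0, -104.0, 12.0]), (272, [-33.0, -104.0, 12.0])]
```

Run:
```python
from h import *
import cv2
p,W,q=wrist()
for u in (306,311,321,326): print(u,[(v,W[v,u].round(1).tolist()) for v in range(236,246,1)])
p,d=read_camera('side')
c=calibration('side');X=c["camera_matrix"]@(c["R"]@get_obs()["tool_pos"]+c["t"]);print("tcp side px",X[:2]/X[2])
cv2.imwrite('pics/s3.png',cv2.resize(p[130:280,220:380],None,fx=4,fy=4,interpolation=cv2.INTER_CUBIC)[...,::-1])
```

```text
306 [(236, [2.4, -56.9, 29.0]), (237, [1.9, -56.9, 29.2]), (238, [1.6, -56.9, 30.1]), (239, [0.3, -56.9, 28.7]), (240, [-0.3, -56.9, 28.9]), (241, [-0.7, -56.9, 29.3]), (242, [8.4, -57.6, 49.1]), (243, [8.4, -57.6, 50.3]), (244, [8.3, -57.7, 51.3]), (245, [8.9, -57.7, 53.5])]
311 [(236, [2.7, -59.9, 29.6]), (237, [1.6, -59.9, 28.7]), (238, [1.4, -59.9, 29.6]), (239, [0.6, -59.9, 29.4]), (240, [-0.2, -59.9, 29.0]), (241, [-0.6, -59.9, 29.5]), (242, [8.5, -60.2, 49.2]), (243, [9.1, -60.3, 51.7]), (244, [8.2, -60.3, 51.0]), (245, [8.4, -60.3, 52.6])]
321 [(236, [2.6, -65.9, 29.3]), (237, [2.0, -65.9, 29.5]), (238, [1.1, -65.9, 29.0]), (239, [0.6, -65.9, 29.3]), (240, [-0.2, -65.9, 29.0]), (241, [-0.5, -65.9, 29.7]), (242, [8.4, -65.5, 49.1]), (243, [8.7, -65.5, 50.9]), (244, [8.5, -65.4, 51.7]), (245, [9.2, -65.4, 54.0])]
326 [(236, [2.1, -68.9, 28.2]), (237, [1.8, -68.9, 29.1]), (238, [1.1, -68.9, 29.0]), (239, [0.7, -68.9, 29.4]), (240, [-0.3, -68.9, 28.7]), (241, [-1.1, -68.9, 28.6]), (242, [8.7, -68.1, 49.6]), (243, [8.5, -68.1, 50.5]), (244, [8.5, -68.0, 51.6]), (245, [8.7, -68.0, 53.1])]
tcp side px [286.26648419 205.51605835]
```

View pics/s3.png

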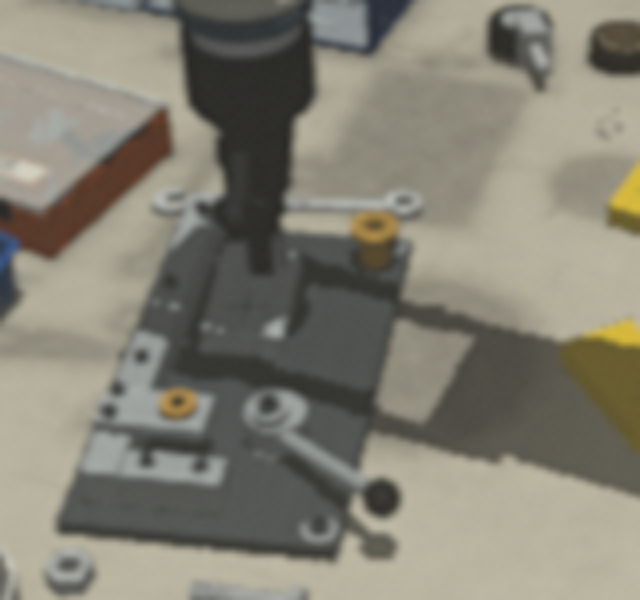

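The side crop shows the fingertip ending at about (262,272), above the blank's top. The reported TCP would project about 7 px lower, so the real fingertips end some 20–30 mm short of the reported TCP. That explains the zero contact force. I back off to clear plate and feel for its surface.

```bash
python3 -m creep '[[[0,0,0,-0.02,0,0,1],[0,0,0,-0.04,0,0,1],[0,0,0,-0.045,0,0.002,1],[0,0,0,-0.045,0,0.006,1],[0,0,0,-0.045,0,0.010,1],[0,0,0,-0.045,0,0.013,1],[0,0,0,-0.045,0,0.015,1],[0,0,0,-0.045,0,0.015,1]]]'>/dev/null
python3 - <<'E'
from h import *
st();p,W,q=wrist();import cv2
print([(v,W[v,316].round(1).tolist()) for v in range(225,256,2)])
p,d=read_camera('side')
cv2.imwrite('pics/s4.png',cv2.resize(p[130:280,220:380],None,fx=4,fy=4,interpolation=cv2.INTER_CUBIC)[...,::-1])
E
```

```text
t 5.25 jig [-47.  -63.2   2.9] F jig [-0.  -0.   0.3] yaw err 0.02 grip -0.0
[(225, [-36.2, -62.8, 11.3]), (227, [-37.5, -62.8, 11.3]), (229, [-38.7, -62.8, 11.6]), (231, [-40.3, -62.8, 10.9]), (233, [-41.4, -62.8, 11.3]), (235, [-42.8, -62.8, 11.1]), (237, [-44.5, -62.8, 10.4]), (239, [-45.9, -62.8, 10.4]), (241, [-46.6, -62.8, 11.6]), (243, [-36.9, -62.8, 33.6]), (245, [-36.7, -62.8, 36.4]), (247, [-36.7, -62.8, 38.6]), (249, [-36.5, -62.8, 41.2]), (251, [-36.5, -62.8, 43.3]), (253, [-36.2, -62.7, 45.8]), (255, [-36.7, -62.7, 46.8])]
```

View pics/s4.png

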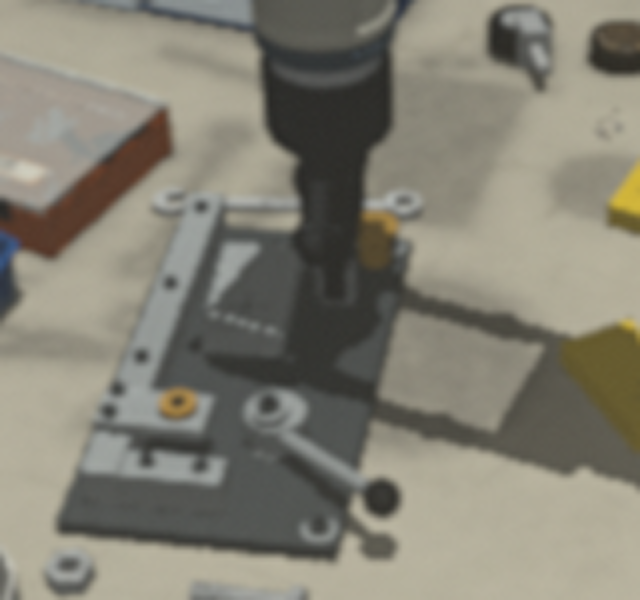

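The reported z is 2.9, below the plate top, yet there is no contact, and the depth puts the real tip at z≈33. So the real tip is about 30 mm behind the reported TCP. I descend 14 mm more.

```bash
python3 -m creep '[[[0,0,0,0,0,0.004,1],[0,0,0,0,0,0.008,1],[0,0,0,0,0,0.011,1],[0,0,0,0,0,0.013,1],[0,0,0,0,0,0.014,1],[0,0,0,0,0,0.014,1]]]'>/dev/null
python3 - <<'E'
from h import *
st();p,W,q=wrist()
print([(v,W[v,316].round(1).tolist()) for v in range(237,250,2)])
E
```

```text
t 5.85 jig [-47.2 -63.3 -10.6] F jig [-0.6 -0.9  0.3] yaw err 0.01 grip 0.0
[(237, [-37.8, -62.8, 11.7]), (239, [-39.5, -62.8, 10.7]), (241, [-40.2, -62.8, 11.8]), (243, [-36.1, -62.8, 22.4]), (245, [-36.3, -62.8, 24.3]), (247, [-36.6, -62.8, 25.9]), (249, [-37.2, -62.8, 26.8])]
```

```bash
python3 -m creep '[[[0,0,0,0.008,0,0.001,1],[0,0,0,0.014,0,0.001,1],[0,0,0,0.018,0,0.001,1],[0,0,0,0.021,0,0.001,1],[0,0,0,0.024,0,0.001,1],[0,0,0,0.026,0,0.001,1],[0,0,0,0.028,0,0.001,1]]]'>/dev/null; python3 -c "
from h import *
st()"
for i in 1 2; do python3 -m creep '[[[0,0,0,0.001,0,0,1],[0,0,0,0.002,0,0,1]]]'>/dev/null; python3 -c "
from h import *
st()"; done
```

```text
t 6.48 jig [-19.3 -63.2 -11.1] F jig [-5.3  1.8  3.9] yaw err 0.02 grip 0.0
t 6.65 jig [-17.3 -63.2 -11.1] F jig [-5.1 -0.4  4.1] yaw err 0.02 grip 0.0
t 6.82 jig [-15.6 -63.3 -11.1] F jig [-10.2   0.7   7.3] yaw err 0.01 grip -0.0
```

```bash
python3 -m creep '[[[0,0,0,0.0005,0,0,1],[0,0,0,0.001,0,0,1],[0,0,0,0.0015,0,0,1]]]'>/dev/null; python3 -c "
from h import *
st()
p,W,q=wrist()
for u in (245,280,350,390): print(u,[(v,W[v,u].round(1).tolist()) for v in range(158,186,3)])"
```

```text
t 7.07 jig [-15.7 -63.3 -11.1] F jig [-14.1   1.1   9.2] yaw err 0.0 grip 0.0
245 [(158, [40.9, -31.2, 28.6]), (161, [39.8, -31.4, 29.7]), (164, [38.5, -31.3, 29.7]), (167, [37.3, -31.4, 30.5]), (170, [35.8, -31.2, 30.1]), (173, [34.3, -30.9, 29.2]), (176, [32.8, -30.7, 28.9]), (179, [31.5, -30.7, 29.5]), (182, [30.1, -30.6, 29.2]), (185, [28.7, -30.5, 29.4])]
280 [(158, [41.0, -46.9, 28.9]), (161, [39.7, -46.8, 29.2]), (164, [38.3, -46.8, 29.0]), (167, [37.1, -46.8, 29.6]), (170, [35.8, -46.8, 29.8]), (173, [34.3, -46.7, 29.4]), (176, [33.0, -46.6, 29.6]), (179, [31.5, -46.5, 29.1]), (182, [30.1, -46.5, 29.1]), (185, [28.6, -46.4, 29.1])]
350 [(158, [41.2, -77.8, 29.9]), (161, [39.7, -77.9, 29.3]), (164, [38.6, -77.8, 30.5]), (167, [37.0, -78.1, 29.0]), (170, [35.8, -78.0, 29.9]), (173, [34.3, -78.1, 29.5]), (176, [33.1, -78.1, 30.1]), (179, [31.3, -78.4, 28.3]), (182, [30.2, -78.2, 29.8]), (185, [28.8, -78.3, 29.6])]
390 [(158, [41.1, -95.6, 29.1]), (161, [39.8, -95.7, 29.4]), (164, [38.4, -95.8, 29.2]), (167, [37.1, -95.8, 29.7]), (170, [35.5, -96.2, 28.7]), (173, [34.3, -96.2, 29.1]), (176, [32.9, -96.3, 29.3]), (179, [31.6, -96.3, 29.6]), (182, [30.3, -96.3, 30.0]), (185, [28.8, -96.5, 29.7])]
```

The blank is flush with the fence. Now I lift, go over to its right end, and come down behind it.

```bash
python3 -m creep '[[[0,0,0,-0.006,0,0,1],[0,0,0,-0.010,0,-0.01,1],[0,0,0,-0.01,0,-0.03,1],[0,0,0,-0.005,0.015,-0.045,1],[0,0,0,0.01,0.04,-0.045,1],[0,0,0,0.03,0.062,-0.045,1],[0,0,0,0.036,0.072,-0.045,1],[0,0,0,0.036,0.074,-0.045,1],[0,0,0,0.036,0.074,-0.025,1],[0,0,0,0.036,0.074,-0.01,1],[0,0,0,0.036,0.074,-0.001,1],[0,0,0,0.036,0.074,-0.001,1]]]'>/dev/null; python3 -c "
from h import *
st((21,-65,-11))"
```

```text
t 8.12 jig [  20.8 -136.2  -12.7] F jig [ 0.  -0.2 -0.1] yaw err 0.03 grip 0.0
shift [  0.2 -71.2  -1.6]
```

```bash
python3 -m creep '[[[0,0,0,0,-0.004,-0.001,1],[0,0,0,0,-0.008,-0.001,1],[0,0,0,0,-0.012,-0.001,1],[0,0,0,0,-0.016,-0.001,1],[0,0,0,0,-0.02,-0.001,1],[0,0,0,0,-0.024,-0.001,1],[0,0,0,0,-0.028,-0.001,1],[0,0,0,0,-0.032,-0.001,1],[0,0,0,0,-0.036,-0.001,1],[0,0,0,0,-0.04,-0.001,1]]]'>/dev/null; python3 -c "
from h import *
st()"
python3 -m creep '[[[0,0,0,0,-0.004,0,1],[0,0,0,0,-0.008,0,1],[0,0,0,0,-0.012,0,1],[0,0,0,0,-0.016,0,1],[0,0,0,0,-0.02,0,1],[0,0,0,0,-0.024,0,1],[0,0,0,0,-0.028,0,1],[0,0,0,0,-0.032,0,1],[0,0,0,0,-0.036,0,1],[0,0,0,0,-0.04,0,1]]]'>/dev/null; python3 -c "
from h import *
st()
p,W,q=wrist()
import cv2;cv2.imwrite('pics/w5.png',p[...,::-1])"
```

```text
t 8.95 jig [ 23.4 -98.1  -7.6] F jig [ 0.3 -4.5  4.1] yaw err -0.01 grip -0.0
t 9.78 jig [ 23.3 -58.1  -7.6] F jig [ 0.8 -5.5  5. ] yaw err -0.02 grip 0.0
```

View pics/w5.png

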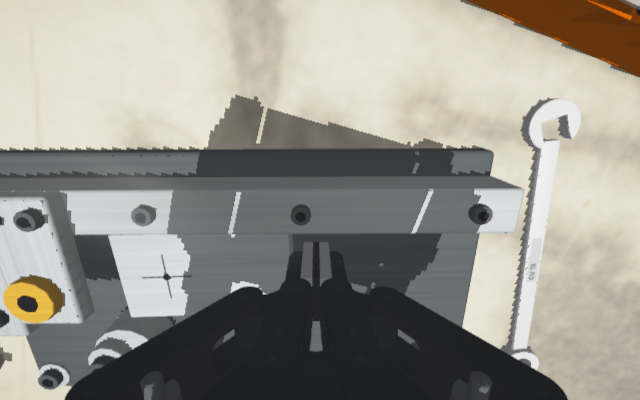

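The view shows the blank sliding flush along the fence, with its mark at (167,277) and the fingertip behind its right end at about (316,245). About 49 mm remain.

```bash
python3 -m creep '[[[0,0,0,0,-0.004,0.001,1],[0,0,0,0,-0.008,0.002,1],[0,0,0,0,-0.012,0.003,1],[0,0,0,0,-0.016,0.003,1],[0,0,0,0,-0.02,0.003,1],[0,0,0,0,-0.024,0.003,1],[0,0,0,0,-0.028,0.003,1],[0,0,0,0,-0.032,0.003,1],[0,0,0,0,-0.036,0.003,1],[0,0,0,0,-0.039,0.003,1],[0,0,0,0,-0.042,0.003,1]]]'>/dev/null; python3 -c "
from h import *
st()
p,W,q=wrist()
import cv2;cv2.imwrite('pics/w6.png',p[...,::-1])"
for i in 1 2 ; do python3 -m creep '[[[0,0,0,0,-0.001,0,1],[0,0,0,0,-0.002,0,1]]]'>/dev/null; python3 -c "
from h import *
st()"; done
```

```text
t 10.75 jig [ 22.5 -15.  -12.2] F jig [ 0.4 -5.3  3.8] yaw err 0.03 grip -0.0
t 10.97 jig [ 22.4 -13.3 -12.2] F jig [ 0.7 -4.5  3.6] yaw err 0.01 grip -0.0
t 11.13 jig [ 22.4 -11.4 -12.2] F jig [ 0.7 -4.2  2.5] yaw err -0.0 grip -0.0
```

```bash
for i in 1 2 3; do python3 -m creep '[[[0,0,0,0,-0.001,0,1],[0,0,0,0,-0.002,0,1]]]'>/dev/null; python3 -c "
from h import *
st()"; done
```

```text
t 11.3 jig [ 22.4 -10.  -12.2] F jig [-0.4 -9.4  2. ] yaw err -0.01 grip 0.0
t 11.47 jig [ 22.3  -9.9 -12.1] F jig [ -0.5 -14.8   1. ] yaw err -0.05 grip 0.0
t 11.63 jig [ 22.1  -9.9 -12.1] F jig [ -2.8 -21.3   1.1] yaw err -0.11 grip -0.0
```

Firm stop contact at 21 N. I back off a little and check that the blank is flush.

```bash
python3 -m creep '[[[0,0,0,0,0.01,0,1],[0,0,0,-0.01,0.02,-0.02,1],[0,0,0,-0.03,0.02,-0.05,1],[0,0,0,-0.06,0.01,-0.06,1],[0,0,0,-0.06,0.01,-0.06,1]]]'>/dev/null
python3 - <<'E'
from h import *
import cv2
st()
p,W,q=wrist();cv2.imwrite('pics/w7.png',p[...,::-1])
z=W[...,2];m=((abs(z-29.7)<3)&(W[...,0]>-20)&(W[...,0]<47)&(W[...,1]<54)&(W[...,1]>-30)).astype(np.uint8)
n,l,s,c=cv2.connectedComponentsWithStats(cv2.erode(m,np.ones((3,3),np.uint8)));k=1+s[1:,4].argmax();P=W[l==k]
for y in (10,20,30,40,50):
    r=P[abs(P[:,1]-y)<2];print(y,len(r) and (r[:,0].min().round(1),r[:,0].max().round(1)))
print("ymin",P[:,1].min())
E
```

```text
t 12.05 jig [-39.7 -13.3  50.4] F jig [0.5 0.6 0.2] yaw err 0.05 grip -0.0
10 (np.float64(-6.2), np.float64(42.2))
20 (np.float64(-6.3), np.float64(41.6))
30 (np.float64(-6.2), np.float64(41.6))
40 (np.float64(-6.9), np.float64(41.6))
50 (np.float64(-6.9), np.float64(41.6))
ymin 4.315282461344907
```

View pics/w7.png

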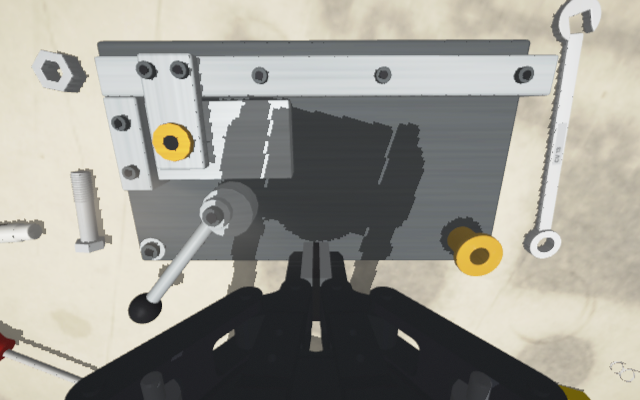

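The blank sits at the stop and along the fence: mark under the bush arm, right end at y≈4–5, near edge at x≈-6 all along. Bolt, nut, spanner and spare bush are undisturbed. Next I measure the lever and plan its arc.

```bash
cat >> h.py <<'E'
def box(th,s=68):
    u=np.array([np.cos(th),np.sin(th)]);n=np.array([-u[1],u[0]]);return np.array([-28,55])+s*u-(5+10.7*abs(n[0])+15*abs(n[1]))*n
def lever(px):
    p,W,q=wrist();P=W[px[1]-4:px[1]+5,px[0]-4:px[0]+5].reshape(-1,3);m=np.median(P,0)
    print("knob",m.round(1),"ang",np.degrees(np.arctan2(m[1]-55,m[0]+28)).round(1));return W
E
python3 - <<'E'
from h import *
W=lever((146,307));S=W[240:258,140:162];print("screw",np.median(S[6:12,8:14].reshape(-1,3),0),S[...,2].max())
p=get_obs();st()
for d in (128,142,150,160,170,180,190,200,210,220,228,235,238): print(d,box(np.radians(d)).round(0))
print(p["q"].round(2))
E
```

```text
knob [-96.8 107.9  44.2] ang 142.4
screw [-64.24247641 113.60443441  17.74667441] 217.68306899567472
t 12.15 jig [-37.8 -14.1  48. ] F jig [ 0.9  0.3 -0.2] yaw err 0.06 grip -0.0
128 [-52. 123.]
142 [-67. 115.]
150 [-75. 109.]
160 [-84. 100.]
170 [-91.  88.]
180 [-96.  75.]
190 [-99.  64.]
200 [-100.   53.]
210 [-99.  41.]
220 [-95.  29.]
228 [-91.  20.]
235 [-85.  12.]
238 [-83.   9.]
[ 0.09 -0.02  1.63  0.    1.54  1.39]
```

```bash
python3 -m creep '[[[0,0,0,-0.002,-0.012,0,1],[0,0,0,-0.005,-0.035,0,1],[0,0,0,-0.008,-0.062,0,1],[0,0,0,-0.012,-0.09,0,1],[0,0,0,-0.016,-0.117,0,1],[0,0,0,-0.018,-0.135,0,1],[0,0,0,-0.019,-0.141,0,1],[0,0,0,-0.019,-0.141,0,1],[0,0,0,-0.019,-0.141,0.02,1],[0,0,0,-0.019,-0.141,0.03,1],[0,0,0,-0.019,-0.141,0.03,1]]]'>/dev/null
python3 - <<'E'
from h import *
st((-57,127,-6))
E
```

```text
t 13.07 jig [-58.5 124.8  14.1] F jig [-0.8  0.  -0.2] yaw err -0.04 grip -0.0
shift [ 1.7 -2.2 20.1]
```

```bash
python3 -m creep '[[[0,0,0,0.0015,-0.002,0.01,1],[0,0,0,0.0015,-0.002,0.017,1],[0,0,0,0.0015,-0.002,0.02,1],[0,0,0,0.0015,-0.002,0.02,1]]]'>/dev/null; python3 -c "
from h import *
st((-67,115,-6))"
python3 -m creep '[[[0,0,0,-0.004,0.005,0,1],[0,0,0,-0.009,0.01,0,1],[0,0,0,-0.012,0.013,0,1],[0,0,0,-0.015,0.015,0,1],[0,0,0,-0.018,0.018,0,1],[0,0,0,-0.021,0.021,0,1],[0,0,0,-0.024,0.024,0,1],[0,0,0,-0.027,0.027,0,1]]]'>/dev/null; python3 -c "
from h import *
st((-91,88,-6))"
```

```text
t 13.4 jig [-55.6 127.4  -3.2] F jig [ 0.1  0.2 -0.7] yaw err -0.01 grip 0.0
shift [-11.4  12.4   2.8]
t 14.07 jig [-81.7 100.6  -1.6] F jig [2.5 1.9 1. ] yaw err 0.02 grip 0.0
shift [-9.3 12.6  4.4]
```

```bash
python3 -m creep '[[[0,0,0,-0.003,0.004,0.002,1],[0,0,0,-0.006,0.008,0.004,1],[0,0,0,-0.009,0.012,0.004,1],[0,0,0,-0.011,0.017,0.004,1],[0,0,0,-0.0125,0.021,0.004,1],[0,0,0,-0.014,0.0255,0.004,1],[0,0,0,-0.016,0.031,0.004,1],[0,0,0,-0.0175,0.0365,0.004,1],[0,0,0,-0.018,0.042,0.004,1],[0,0,0,-0.018,0.0475,0.004,1]]]'>/dev/null
python3 - <<'E'
from h import *
st((-99,41,-6))
p,W,q=wrist();o=W[(W[...,2]>41)&(W[...,2]<52)&(W[...,0]<-60)&(abs(p.astype(int)).sum(-1)<150)&(np.hypot(W[...,0]+28,W[...,1]-55)<115)&(np.hypot(W[...,0]+28,W[...,1]-55)>78)]
print(len(o),np.median(o,0),np.degrees(np.arctan2(*(np.median(o,0)[:2]-[-28,55])[::-1])))
E
```

```text
t 14.9 jig [-100.3   52.9   -6.3] F jig [ 1.7  3.2 -0.2] yaw err 0.01 grip -0.0
shift [ 1.3 11.9 -0.3]
0 [nan nan nan] nan
  return _methods._mean(a, axis=axis, dtype=dtype,
  ret = um.true_divide(
```

```bash
python3 -m creep '[[[0,0,0,0,0.004,0,1],[0,0,0,0.0005,0.008,0,1],[0,0,0,0.0013,0.012,0,1],[0,0,0,0.0025,0.016,0,1],[0,0,0,0.004,0.02,0,1],[0,0,0,0.0055,0.024,0,1],[0,0,0,0.007,0.028,0,1]]]'>/dev/null; python3 -c "
from h import *
st((-91,20,-6))"
python3 -m creep '[[[0,0,0,0.001,0.002,0,1],[0,0,0,0.002,0.004,0,1],[0,0,0,0.003,0.006,0,1]]]'>/dev/null; python3 -c "
from h import *
st((-85,12,-6))"
```

```text
t 15.53 jig [-93.1  24.8  -6.3] F jig [ 0.1  4.8 -1.3] yaw err 0.01 grip 0.0
shift [ 2.1  4.8 -0.3]
t 15.78 jig [-90.1  19.   -6.3] F jig [-0.7  4.3  0.1] yaw err 0.01 grip 0.0
shift [ 5.1  7.  -0.3]
```

```bash
for i in 1 2 3; do python3 -m creep '[[[0,0,0,0.001,0.0013,0,1],[0,0,0,0.002,0.0026,0,1],[0,0,0,0.003,0.0035,0,1]]]'>/dev/null; python3 -c "
from h import *
st()"; done
```

```text
t 16.03 jig [-87.6  15.8  -6.4] F jig [-3.3  5.4  0.4] yaw err 0.02 grip -0.0
t 16.28 jig [-84.9  12.8  -6.4] F jig [-4.9  6.7  1.7] yaw err 0.03 grip 0.0
t 16.53 jig [-82.   10.1  -6.5] F jig [-4.6  8.9  1. ] yaw err 0.05 grip -0.0
```

```bash
for i in 1 2 3; do python3 -m creep '[[[0,0,0,0.001,0.0007,0,1],[0,0,0,0.002,0.0014,0,1],[0,0,0,0.0025,0.0018,0,1]]]'>/dev/null; python3 -c "
from h import *
st()"; done
```

```text
t 16.78 jig [-80.    8.5  -6.5] F jig [-7.3 11.4  3.7] yaw err 0.06 grip -0.0
t 17.03 jig [-79.7   8.4  -6.7] F jig [-17.1  15.9  10. ] yaw err 0.09 grip -0.0
t 17.28 jig [-79.6   8.2  -6.8] F jig [-27.1  22.   17. ] yaw err 0.13 grip 0.0
```

The lever is against its end: force up to 35 N with no motion. I back off, lift away and verify.

```bash
python3 -m creep '[[[0,0,0,-0.006,-0.004,0,1],[0,0,0,-0.014,-0.010,0,1],[0,0,0,-0.024,-0.014,-0.005,1],[0,0,0,-0.03,-0.015,-0.03,1],[0,0,0,-0.03,-0.015,-0.06,1],[0,0,0,-0.03,-0.015,-0.09,1],[0,0,0,-0.05,-0.01,-0.12,1],[0,0,0,-0.08,0,-0.13,1],[0,0,0,-0.08,0,-0.13,1],[0,0,0,-0.08,0,-0.13,1]]]'>/dev/null
python3 - <<'E'
from h import *
import cv2
st()
p,W,q=wrist();x,y,z=W[...,0],W[...,1],W[...,2];r=np.hypot(x+28,y-55)
k=(z>41)&(z<54)&(r>80)&(r<108)&(x<-40)&(p.max(-1)<70)
o=W[k];m=np.median(o,0);print("knob",len(o),m.round(1),"ang",np.degrees(np.arctan2(m[1]-55,m[0]+28))%360)
m=((abs(z-29.7)<3)&(x>-20)&(x<47)&(y<54)&(y>-30)).astype(np.uint8)
n,l,s,c=cv2.connectedComponentsWithStats(cv2.erode(m,np.ones((3,3),np.uint8)));P=W[l==1+s[1:,4].argmax()]
for yy in (10,20,30,40,50):
    a=P[abs(P[:,1]-yy)<2];print(yy,len(a) and (a[:,0].min().round(1),a[:,0].max().round(1)))
print("ymin",P[:,1].min())
# spare bush
b=W[(z>36)&(z<44)&(y<-95)&(x<-20)&(x>-90)];print("spare",np.median(b,0) if len(b) else None)
E
```

```text
t 18.12 jig [-153.1    2.1  125.9] F jig [ 0.7 -0.  -0. ] yaw err -0.09 grip 0.0
knob 509 [-83.  -24.3  46.7] ang 235.25623947536985
10 (np.float64(-5.4), np.float64(5.4))
20 (np.float64(-5.6), np.float64(5.4))
30 (np.float64(-4.7), np.float64(5.2))
40 (np.float64(-5.3), np.float64(5.3))
50 (np.float64(-4.0), np.float64(5.5))
ymin 5.1189131377917505
spare [ -59.4502373  -124.62315526   40.22325603]
```

The lever reads 235.3° (end of swing), the blank's edges are at x≈-5 and y≈5 as required, and the spare bush hasn't moved. I hand it in.

```bash
python3 -c "
from plant import *
print(finish_job())"
```

```text
the job is handed in; nothing more can be done
None
```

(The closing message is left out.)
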